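# Trip a dead drawer lock through its access hole

### The job

The electric lock of the router-bit drawer has died. Take the release pin from the tool block, put it down through the small hole in the top of the plywood cabinet and press gently, no harder than needed, until the hidden catch lets go and the drawer springs out; then put the pin back upright in the hole it came from, never forcing its slender shaft, and pull the drawer fully open, without disturbing the things standing round about.

Things in the scene. Friction and masses are not known exactly. Their poses are not given: they have to be found in the camera images.
- cabinet: Fixed plywood cabinet, 240 deep (x) x 240 wide (y) x 140 high, top panel 12 thick. Origin: centre of its underside. Its -x axis points out of the drawer front, +z up. Sizes in mm.
- hole (a point): Centre of the mouth of the round access hole (10 mm diameter, steel rosette) in the cabinet's top face, 60 mm behind its front edge. It runs straight down through the 12 mm panel into the hollow of the lock. The catch's flat tail lies under it, out of sight, first met 28 to 54 mm below the top face, differing from cabinet to cabinet.
- drawer (a joint): How far the drawer is out, in m: 0 shut and locked, 0.10 fully open at its stop. Slides along the cabinet's -x, stays where left. The hidden catch is sprung: it gives from about 4 N, about 1 N more per mm, frees the drawer after 4 to 7 mm (8 to 12 N), hits a hard stop 1 to 3 mm on. Freed, the drawer jumps out 20 to 60 mm; then a few N pull it.
- drawer_handle (a point): Middle of the drawer's handle bar, which moves with the drawer: a round black steel bar, 10 thick, 100 long across the front (along the cabinet's y), standing 45 clear of the drawer front, 23 to 45 below the cabinet's top face. Free from above and below. Sizes in mm.
- block: Fixed wooden tool block, 60 (x) x 130 (y) x 86 high, with two upright holes of 10 diameter, 80 deep, 64 apart along its y axis. Origin: centre of its underside. One hole holds the release pin, the other a scratch awl, either way round. Sizes in mm.
- pin_grip (a point): Centre of the release pin's handle: a flat-sided red grip with a black dot, 14 thick (along its x), 26 wide (along its y), 42 high. The pin hangs upright in the block, the grip's underside resting on the block's top, so this point starts 107 above the bench; its x is along the block's x. z up. Sizes in mm.
- pin_shaft: The pin's slender steel shaft below the grip: 6 mm diameter, 76 mm long, round nose. Origin: the very tip, 97 mm below pin_grip; z along the pin towards the grip. More than 20 N between the shaft and the lock, the cabinet, the block or anything else bends it or harms the lock.
- awl: Scratch awl with a pear-shaped pale wooden handle, 28 across, 46 high, on a 6 shaft, standing in the block's other hole; leave it. Origin at its tip. Sizes in mm.
- glue: Cream glue bottle with a blue cap, 62 across, 190 high, standing; leave it. Origin: centre of its underside. Sizes in mm.
- tape: Roll of blue tape, 84 across, 24 high, lying on the rear left (+y) of the cabinet's top; leave it. Origin: centre of its underside. Sizes in mm.
- glue_tray: Black glue tray, 110 x 150 x 30 high; leave it. Origin: centre of its underside. Sizes in mm.
- tenon_box: Open cardboard box of loose tenons, 140 x 100 x 50 high; leave it. Origin: centre of its underside. Sizes in mm.
There are look-alikes about, which are no part of the job. Leave any pink look-alike of the block alone.

How it is judged:
By the outcome, as a careful person would: the job done as asked, in the order asked, and still so for the second after the job is handed in, with the robot touching nothing.
It also fails if it takes over 72 s, if anything falls off the work surface, if the arm or the gripper's body presses on something with over 40 N, if the wrist force passes 120 N, or if a joint passes its speed limit or range.

### The arm

A 6-joint arm with a two-finger parallel gripper is mounted at the origin on the work surface. World frame = base frame: x ahead of the robot, y to its left, z up, the work surface at z = 0. Lengths are in mm, angles in rad, forces in N, time in s.
With the tool pointing down it reaches from about 400 to 925 mm from the base axis. Payload 12.5 kg.
Tool frame: the origin (TCP) lies at the very end of the fingers, on their centre line; the grasp point (between the pads) lies 19 mm behind it; z points along the fingers, x is the direction in which the jaws open and shut, and the axes are right-handed (so a half turn about z gives the same grasp; the last joint's range is limited). The gripper opens to 95 mm and grips with 3 to 60 N. Pads are 20 mm wide; open, the fingers measure 119 mm over their backs; the gripper's body (75 mm by 180 mm) begins 59 mm behind the grasp point.
Start: joints at [1.225, 0.491, 1.559, -0, 1.092, -0.106], TCP at [148.424, 607.138, 214.661] pointing down, gripper open.
Joint ranges: [-3.1, 3.1], [-0.84, 2.19], [0.05, 2.79], [-1.13, 4.28], [0.06, 2.93], [-2.69, 2.69]. Speed limits (rad/s): [2.22, 2.22, 2.79, 3.14, 3.14, 3.14].

### API

Orientations are given as [roll, pitch, yaw] about the fixed x, y, z axes, in that order (R = Rz(yaw) Ry(pitch) Rx(roll)).
In Python, from cell import state, viewer, ticket, look_for, regions_of gives the robot as it stands.
- The arm moves only by the shell command python3 -m inch 'ROWS'. ROWS is JSON, a list of rows, each a list of 7 numbers: the turn, a rotation vector about the world's x, y, z in degrees, then the shift along the world's x, y, z in mm, then the opening, from -1 (shut) to 1 (fully open). In form: [[rx, ry, rz, tx, ty, tz, hand], ...]. A call has 1 to 10 rows; each row shifts and turns the commanded pose from where the row before left it; what a row does not reach is not made up. A row lasts 1/10 s, in which the tool goes at most 50 mm and 8.59 degrees, less where a joint would pass 70% of its speed; a pose out of reach is approached as far as the arm can. A call with a gripper value outside its range is refused whole. The fingers move at their own pace and stop on an object; the grip force is fixed at half the most. Time passes only in rows, so rows that do not move let the fingers close. It gives the time, the measured TCP pose, the force and the opening at its end, in the units of the state.
- state(): the state, without advancing time (a new reading comes with each control period).
- viewer.read_camera(name): name is "side" or "top" or "wrist"; returns a dict with "color" (384x512x3 uint8, red, green, blue), "depth" (384x512 float32, mm along the optical axis (not along the pixel's ray), 0 where there is no reading), "fx", "fy", "cx", "cy" (pixels), "position" and "orientation" of the camera in the world. Camera axes: x right, y down, z forward; pixel columns grow to the right and rows downward; lengths in mm; the calibration is good to about 2 mm. The wrist camera is an equidistant fisheye: a pixel r from the principal point sees the ray r / f radians off the axis. A picture is of the moment at which its call begins.
- ticket.job_done(): hands the job in, once; it reports no verdict.
Trained networks look in the newest picture that a camera, given by its name, has taken for a name from the list of things; names that differ only in an ending like _2 or _b are one class to them, and where a whole thing is asked for, a point or a joint stands for the part that bears it (a point fixed in the world has none). Each returns a list of dicts, best first, with "score" (0 to 1); they miss things now and then, are a little off and sometimes report something else, mostly with a low value. They report only what shows in the picture. A call takes as long as a camera call. They do not tell look-alikes from the thing itself.
- look_for(name, camera): "box" ([left, top, right, bottom] as shares, 0 to 1, of the picture: columns of its width, rows of its height, round what is visible of it).
- regions_of(name, camera): "pixels" (384x512 bool, what is visible of it) and "box" ([left, top, right, bottom] as shares, 0 to 1, of the picture: columns of its width, rows of its height, round what is visible of it).
The state is a dict: "t": time; "joints": joint angles; "qvel": joint speeds; "tau": joint torques, N m; "eef_pos": TCP position; "tcp_rot": TCP orientation; "ft_force": force on the tool from outside, world axes, zero at the start; "moment": the same for the moment, N m; "opening": opening from 0.0 (shut) to 1.0 (fully open).
Only numpy, scipy, OpenCV 4.12 (cv2) and the standard library are available. Lean on these libraries where they do the work, as an engineer would, in place of code of your own. Each camera call takes 0.05 s, during which the arm holds its last target. There are 200 camera calls.

## Working session

There is one attempt and no reset: what is moved stays moved. The work goes in short steps, Python scripts to look and compute and a shell command to move; the robot and the scene stay as the last step left them, time stands still between calls to the robot, and variables do not carry over. Pictures are saved under pics/ and viewed, on a budget of 10 in all, crops included, one or two more only if the job needs it, and the job is handed in when it is done.

```bash
ls; mkdir -p pics
cat > h.py <<'E'
import numpy as np, cv2
from scipy.spatial.transform import Rotation as R
from cell import state, viewer, ticket, look_for, regions_of
def rot(o):
    o=np.array(o,float)
    if o.shape==(3,3): return o
    if o.size==3: return R.from_euler('xyz',o).as_matrix()
    return R.from_quat(o).as_matrix()
def cloud(c):
    v,u=np.mgrid[0:384,0:512].astype(float); d=c['depth']
    P=np.stack([(u-c['cx'])/c['fx']*d,(v-c['cy'])/c['fy']*d,d],-1)
    return P@rot(c['orientation']).T+np.array(c['position'])
def save(img,n): cv2.imwrite('pics/'+n,cv2.cvtColor(np.ascontiguousarray(img),cv2.COLOR_RGB2BGR))
E
python3 - <<'E'
from h import *
ims=[]
for n in ['top','side']:
    c=viewer.read_camera(n); ims.append(c['color'])
    print(n,c['position'],c['orientation'],c['fx'],c['cx'],c['cy'])
    W=cloud(c); np.savez('/tmp/%s.npz'%n,W=W,color=c['color'],depth=c['depth'])
    for k in ['cabinet','hole','drawer_handle','block','pin_grip','awl','glue','tape','glue_tray','tenon_box']:
        for r in regions_of(k,n)[:3]:
            m=r['pixels']&(c['depth']>0); p=W[m]
            b=np.array(r['box'])*[512,384,512,384]
            print(k,round(r['score'],2),b.round(),np.median(p,0).round() if len(p) else '',p[:,2].max().round() if len(p) else '',m.sum())
save(np.vstack(ims)[:, :],'a.png')
save(cv2.resize(ims[0],(800,600)),'top.png');save(cv2.resize(ims[1],(800,600)),'side.png')
print(state())
E
```

```text
pics
top [392.22295192   3.08687958 997.90518297] [-2.97296995e+00  1.84846438e-03 -1.55018945e+00] 388.4882584316699 248.48155173498068 189.95456526070876
cabinet 0.84 [190.  45. 306. 159.] [746.  -2. 141.] 167.0 9674
cabinet 0.49 [193. 142. 293. 185.] [621.  21. 113.] 131.0 1947
hole 0.67 [193.  43. 313. 160.] [746.  -2. 141.] 167.0 9713
drawer_handle 0.6 [193. 142. 293. 187.] [621.  22. 113.] 131.0 1968
block 0.87 [293. 231. 354. 260.] [ 423. -166.   87.] 93.0 1574
block 0.83 [224. 260. 280. 290.] [349.  -1.  87.] 92.0 1462
block 0.78 [359. 189. 424. 226.] [ 508. -329.   86.] 130.0 1553
glue 0.8 [ 79. 195. 127. 224.] [489. 334. 123.] 194.0 1091
tape 0.77 [208.  67. 245. 104.] [790.  65. 162.] 168.0 547
tape 0.4 [192.  44. 308. 156.] [747.  -2. 141.] 167.0 9804
glue_tray 0.76 [ 83. 105. 157. 171.] [698. 349.   9.] 40.0 2665
tenon_box 0.92 [367. 115. 419. 176.] [ 680. -357.   36.] 56.0 2637
tenon_box 0.57 [199. 143. 295. 183.] [621.  25. 112.] 135.0 2043
side [ -52.19713349 -654.35781661  626.4487118 ] [-2.11566701 -0.00252768 -0.7490503 ] 423.43881517062783 255.80749613340194 191.9
[... 984 characters left out ...]
 [614.  -1.  90.] 131.0 2348
{'t': 1.1, 'joints': array([ 1.22539541e+00,  4.90906699e-01,  1.55891649e+00,  8.62945004e-06,
        1.09171375e+00, -1.05634993e-01]), 'qvel': array([ 9.00120333e-04,  4.65075213e-05,  8.61257312e-04, -9.56542275e-04,
        1.07388391e-03,  3.74546794e-04]), 'tau': array([ 7.01177087e-04, -6.12480211e+01, -2.58424026e+01,  6.93663815e-02,
        4.46687650e-02, -2.70386704e-05]), 'eef_pos': array([148.42116593, 607.12723627, 214.65109032]), 'tcp_rot': array([-3.14159091e+00, -5.62105429e-05,  1.33102643e+00]), 'ft_force': array([ 0.3365841 ,  1.15086481, -0.88932401]), 'moment': array([-0.00069614,  0.01654614,  0.00714203]), 'opening': 0.9969519889862319}
```

View pics/top.png

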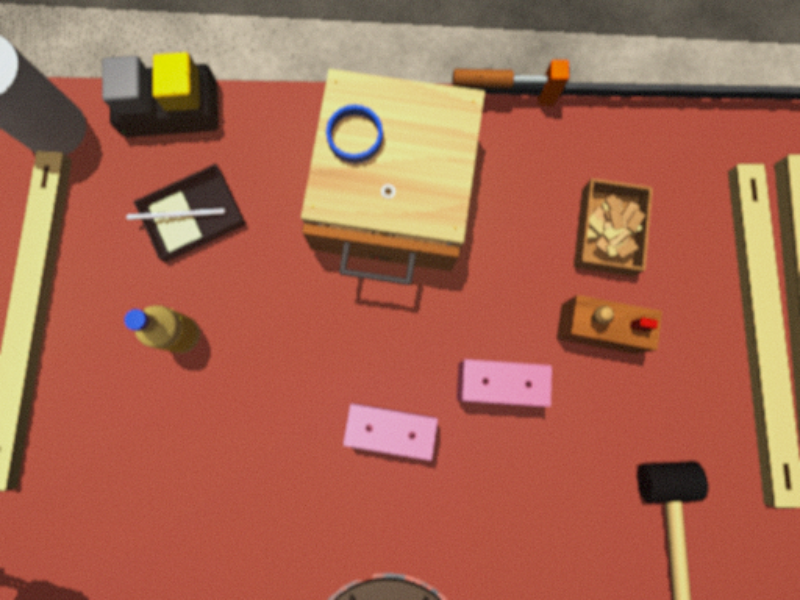

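View pics/side.png

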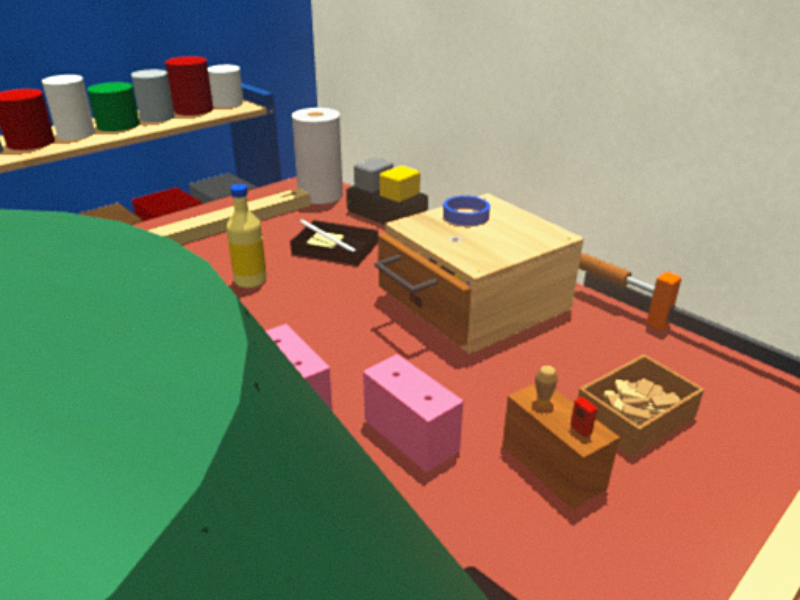

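Top view: the wooden block is at (616,325), with the pale awl at (603,314) and the red grip at (648,323). The pink look-alikes are at (506,383) and (390,432), both empty. The hole rosette is at (388,191) and the handle bar at (378,278). Candidate for the pin: only the red grip at (648,323); the orange thing at (557,80) is a chisel or saw handle by the wall. I'll measure poses next.

Run:
```python
from h import *
out=[]
def rect(p,l):
    r=cv2.minAreaRect(p[:,:2].astype(np.float32)); print(l,np.round(r[0],1),np.round(r[1],1),round(r[2],2),'n',len(p),'z',p[:,2].mean().round(1))
for n in ['top','side']:
    z=np.load('/tmp/%s.npz'%n);W=z['W'];c=z['color'].astype(int);d=z['depth']
    x,y,zz=W[...,0],W[...,1],W[...,2]
    def core(m): 
        return cv2.morphologyEx(m.astype(np.uint8),cv2.MORPH_OPEN,np.ones((3,3)))>0
    rect(W[core((abs(x-750)<170)&(abs(y)<170)&(abs(zz-141)<6))],n+' cabtop')
    rect(W[core((abs(x-500)<80)&(abs(y+340)<100)&(abs(zz-87)<5))],n+' blocktop')
    red=(c[...,0]>150)&(c[...,1]<50)&(c[...,2]<50)&(abs(x-500)<80)&(abs(y+360)<70)&(zz>90)
    t=red&(abs(zz-129)<5)
    if red.sum():print(n,'red',red.sum(),W[red].mean(0).round(1),W[red].min(0).round(),W[red].max(0).round())
    if t.sum()>4: rect(W[t],n+' redtop')
    bar=(c.sum(-1)<260)&(abs(x-600)<60)&(abs(y-10)<90)&(zz>90)&(zz<125)
    if bar.sum()>4: rect(W[bar],n+' dark bar'); print(W[bar&(x<590)].mean(0))
    # awl
    a=(abs(x-513)<30)&(abs(y+310)<40)&(zz>96); print('awl',W[a].mean(0).round(1))
    # hole
    if n=='top':
        cc=c[112:134,236:262]; print(cc.sum(-1)//3); print(W[122,248])
t=cv2.imread('pics/top.png'); z=np.load('/tmp/top.npz')['color'];s=np.load('/tmp/side.npz')['color']
a=cv2.resize(z[180:235,350:430],(640,440),interpolation=cv2.INTER_CUBIC); 
b=cv2.resize(s[225:330,315:400],(160*2,395),interpolation=cv2.INTER_CUBIC)
canvas=np.zeros((600,800,3),np.uint8); canvas[:300,:436]=cv2.resize(a,(436,300)); canvas[:395,440:760]=b
canvas[305:600,:436]=cv2.resize(z[105:190,185:310],(436,295),interpolation=cv2.INTER_CUBIC)
save(canvas,'crop.png')
```

```text
top cabtop [757.8   4.3] [240.6 242.4] 82.34 n 9550 z 140.8
top blocktop [ 517.4 -336.8] [130.4  60.7] 80.31 n 1138 z 87.2
top red 50 [ 510.4 -367.1  128.6] [ 504. -377.  125.] [ 516. -356.  131.]
top redtop [ 510.5 -366.4] [21.  11.3] 84.03 n 50 z 128.6
top dark bar [606.5  11.8] [181.1  77.3] 82.02 n 584 z 110.6
[575.55287222  22.73262667 112.94517702]
awl [ 521.2 -301.7  131.4]
[[179 181 177 180 180 187 181 180 185 182 190 186 190 189 190 189 189 192
  192 194 194 192 197 192 197 197]
 [174 178 177 181 180 178 181 184 185 182 185 181 189 185 185 188 188 185
  186 192 193 192 193 194 192 196]
 [179 177 175 178 179 180 179 180 182 183 180 185 181 185 183 185 184 189
  185 187 188 187 189 189 191 188]
 [173 175 176 176 177 176 175 180 179 179 181 182 176 181 184 182 180 184
  180 182 184 186 187 185 188 185]
 [174 176 177 173 178 180 178 177 180 180 182 180 183 181 180 184 178 180
  184 186 181 185 186 183 184 184]
 [178 178 178 174 181 178 177 174 179 184 191 197 199 195 185 180 180 182
  184 179 181 183 183 183 186 182]
 [180 181 180 183 179 181 183 178 186 197 207 212 211 213 210 
[... 1412 characters left out ...]
 194 196 194 194
  193 193 193 193 197 193 192 195]
 [191 193 192 194 190 190 192 189 193 193 189 192 193 194 193 194 191 196
  196 192 192 196 195 192 196 197]
 [193 196 195 193 192 192 191 193 192 194 190 192 190 192 192 188 190 190
  192 191 192 190 191 194 193 194]]
[728.22884502  12.98358786  53.04570014]
side cabtop [754.8   6.6] [244.6 244.7] 82.31 n 3390 z 141.1
side blocktop [ 515.  -334.8] [131.9  62.9] 80.37 n 1228 z 86.5
side red 67 [ 507.8 -368.8  128.2] [ 501. -379.  126.] [ 514. -357.  130.]
side redtop [ 508.2 -367.7] [22.6 12.9] 85.51 n 67 z 128.2
side dark bar [611.   10.4] [181.2  95.3] 84.67 n 604 z 108.5
[571.81054471  17.49669736 110.90891637]
awl [ 514.5 -307.3  122.8]
```

View pics/crop.png

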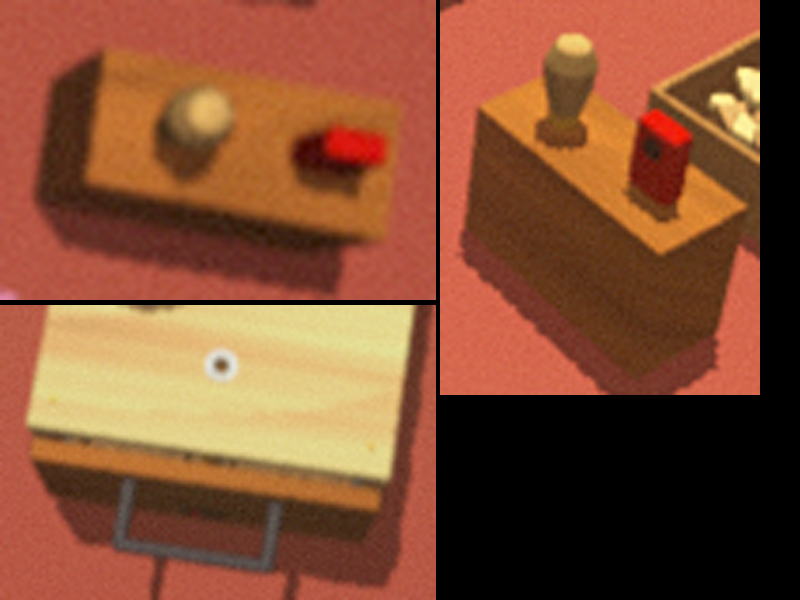

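The crop shows the red flat grip with its black dot on the far (−y) hole of the wooden block, and the pear awl in the other hole. That confirms the choice. Block yaw ≈ −9.7°, cabinet yaw ≈ −7.7°.

```bash
python3 -m inch '[[0,0,-8,28,-40,9,1],[0,0,-8,28,-40,9,1],[0,0,-8,28,-40,9,1],[0,0,-8,28,-40,9,1],[0,0,-8,28,-40,9,1],[0,0,-8,28,-40,9,1],[0,0,-8,28,-40,9,1],[0,0,-8,28,-40,9,1],[0,0,-8,28,-40,9,1],[0,0,-8,28,-40,9,1]]'
python3 -m inch '[[0,0,-0.6,8,-48,-5,1],[0,0,-0.6,8,-48,-5,1],[0,0,-0.6,8,-48,-5,1],[0,0,-0.6,8,-48,-5,1],[0,0,-0.6,8,-48,-5,1],[0,0,-0.6,8,-48,-5,1],[0,0,-0.6,8,-48,-5,1],[0,0,-0.6,8,-48,-5,1],[0,0,-0.6,8,-48,-5,1],[0,0,-0.6,8,-48,-5,1]]'
python3 -m inch '[[0,0,0,1,-47,-10,1],[0,0,0,1,-47,-10,1],[0,0,0,0,0,-30,1],[0,0,0,0,0,0,1],[0,0,0,0,0,0,1]]'
python3 - <<'E'
from h import *
s=state();print(s['eef_pos'],np.degrees(s['tcp_rot']),s['ft_force'],s['t'])
c=viewer.read_camera('wrist');print(c['position'],c['orientation'],c['fx'],c['cx'],c['cy'])
save(cv2.resize(c['color'],(800,600)),'w1.png');np.savez('/tmp/w1.npz',**{k:np.array(v) for k,v in c.items()})
E
```

```text
t: 2.1
eef_pos: [429.2, 205.3, 305.3]
tcp_rot: [-3.141, -0.001, -0.071]
ft_force: [0.8, 0.4, 0.1]
opening: 0.997
t: 3.1
eef_pos: [508.4, -275.0, 254.6]
tcp_rot: [3.142, -0.0, -0.171]
ft_force: [0.0, 0.8, -0.3]
opening: 1.001
t: 3.6
eef_pos: [510.4, -366.4, 204.9]
tcp_rot: [-3.141, 0.001, -0.17]
ft_force: [0.1, 0.2, 0.5]
opening: 1.003
[ 510.39814671 -366.39818028  204.92370136] [-1.79964205e+02  4.53937146e-02 -9.72812090e+00] [0.08302006 0.24904091 0.46194601] 3.6
[ 522.3321571  -302.48901566  375.75151134] [ 2.90477605e+00  2.03037308e-03 -1.70807030e-01] 297.3186396354542 255.05751526744385 192.17002628717336
```

View pics/w1.png

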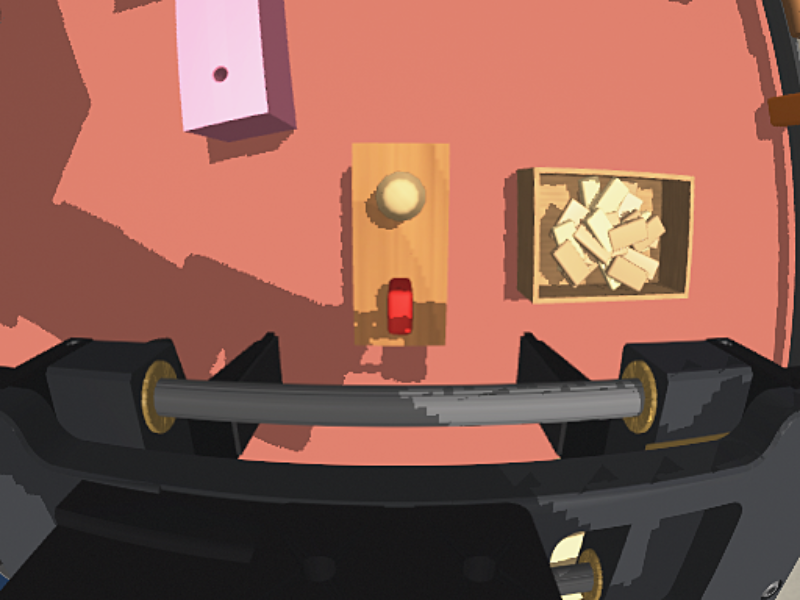

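The wrist view shows the red grip at (400,305), centred between the fingers (jaw centre line at x≈400). The awl is at (402,195), clear of the pads. I'll measure the grip in y.

```bash
cat >> h.py <<'E'
def fray(c,u,v):
    du,dv=np.asarray(u,float)-c['cx'],np.asarray(v,float)-c['cy']; r=np.hypot(du,dv); th=r/c['fx']
    s=np.where(r>1e-9,np.sin(th)/np.maximum(r,1e-9),0)
    return np.stack([du*s,dv*s,np.cos(th)],-1)@rot(c['orientation']).T
def atz(c,u,v,z):
    d=fray(c,u,v); p=np.array(c['position']); return p+d*((z-p[2])/d[...,2])[...,None]
E
python3 - <<'E'
from h import *
c=dict(np.load('/tmp/w1.npz'));im=c['color'].astype(int)
v,u=np.mgrid[0:384,0:512]
roi=(v>170)&(v<225)&(u>235)&(u<280)
red=roi&(im[...,0]>190)&(im[...,1]<70)&(im[...,2]<70)
print(red.sum(),u[red].min(),u[red].max(),v[red].min(),v[red].max())
p=atz(c,u[red],v[red],128.);print('pin top',cv2.minAreaRect(p[:,:2].astype(np.float32)))
# block top corners in image (from view, 800x600)
q=np.array([[353,144],[449,144],[446,346],[353,344]])*.64
print('block corners',atz(c,q[:,0],q[:,1],86.).round(1),atz(c,q[:,0],q[:,1],86.).mean(0))
E
```

```text
186 249 263 186 212
pin top ((511.424072265625, -367.5655517578125), (23.216087341308594, 12.104178428649902), 80.20533752441406)
block corners [[ 499.  -268.8   86. ]
 [ 557.4 -278.8   86. ]
 [ 535.5 -407.3   86. ]
 [ 475.2 -395.5   86. ]] [ 516.79224284 -337.59476568   86.        ]
```

```bash
python3 -m inch '[[0,0,0,1,-2,-25,0.3],[0,0,0,0,0,-30,0.1],[0,0,0,0,0,-25,0],[0,0,0,0,0,-20,0],[0,0,0,0,0,-12,0],[0,0,0,0,0,0,0]]'
python3 -m inch '[[0,0,0,0,0,0,-1],[0,0,0,0,0,0,-1],[0,0,0,0,0,0,-1],[0,0,0,0,0,0,-1],[0,0,0,0,0,0,-1],[0,0,0,0,0,0,-1]]'
```

```text
t: 4.25
eef_pos: [511.7, -368.2, 92.6]
tcp_rot: [-3.141, 0.0, -0.169]
ft_force: [0.7, -0.4, 0.3]
opening: 0.555
t: 4.85
eef_pos: [511.5, -368.9, 93.0]
tcp_rot: [3.141, -0.0, -0.17]
ft_force: [-0.5, 1.1, 3.6]
opening: 0.148
```

```bash
python3 -m inch '[[0,0,0,0,0,3,-1],[0,0,0,0,0,5,-1],[0,0,0,0,0,8,-1],[0,0,0,0,0,12,-1],[0,0,0,0,0,15,-1],[0,0,0,0,0,20,-1],[0,0,0,0,0,20,-1],[0,0,0,0,0,30,-1],[0,0,0,0,0,30,-1],[0,0,0,0,0,30,-1]]'
python3 - <<'E'
from h import *
s=state();print(s['eef_pos'],s['opening'],s['ft_force'])
# hole candidates: ray in top image via ring centroid
z=np.load('/tmp/top.npz');im=z['color'].astype(int)
from scipy.ndimage import label
c=viewer.read_camera('side')
save(cv2.resize(c['color'][170:330,300:460],(600,600)),'s2.png')
E
```

```text
t: 5.85
eef_pos: [511.2, -368.7, 268.0]
tcp_rot: [3.141, -0.001, -0.17]
ft_force: [0.3, -0.1, 0.7]
opening: 0.147
[ 511.23636163 -368.68888927  267.98894427] 0.146807160775882 [ 0.30401105 -0.05618549  0.68178671]
```

```bash
python3 -m inch '[[0,0,0,18,37,1,-1],[0,0,0,19,39,0,-1],[0,0,0,19,39,0,-1],[0,0,0,19,39,0,-1],[0,0,0,19,39,0,-1],[0,0,0,19,39,0,-1],[0,0,0,19,39,0,-1],[0,0,0,19,39,0,-1],[0,0,0,19,39,0,-1],[0,0,0,16,32,0,-1]]'
python3 -m inch '[[0,0,0,0,0,-10,-1],[0,0,0,0,0,-10,-1],[0,0,0,0,0,0,-1],[0,0,0,0,0,0,-1],[0,0,0,0,0,0,-1]]'
python3 - <<'E'
from h import *
s=state();print(s['eef_pos'],s['opening'],s['ft_force'],s['t'])
c=viewer.read_camera('wrist');np.savez('/tmp/w2.npz',**{k:np.array(v) for k,v in c.items()})
save(cv2.resize(c['color'][90:330,150:370],(720,600*720//720))if 0 else cv2.resize(c['color'][100:280,140:380],(800,600),interpolation=cv2.INTER_CUBIC),'w2.png')
for n in ['top','side']:
    c=viewer.read_camera(n);np.savez('/tmp/%s2.npz'%n,**{k:np.array(v) for k,v in c.items()})
E
```

```text
t: 6.9
eef_pos: [697.9, 14.5, 267.5]
tcp_rot: [-3.141, -0.001, -0.169]
ft_force: [0.7, -0.4, -0.1]
opening: 0.15
t: 7.4
eef_pos: [697.3, 11.1, 247.3]
tcp_rot: [-3.142, -0.001, -0.171]
ft_force: [0.7, -0.5, -0.1]
opening: 0.145
[697.34725649  11.08400964 247.31716384] 0.14471297961502289 [ 0.67305204 -0.50211777 -0.05625415] 7.4
```

View pics/w2.png

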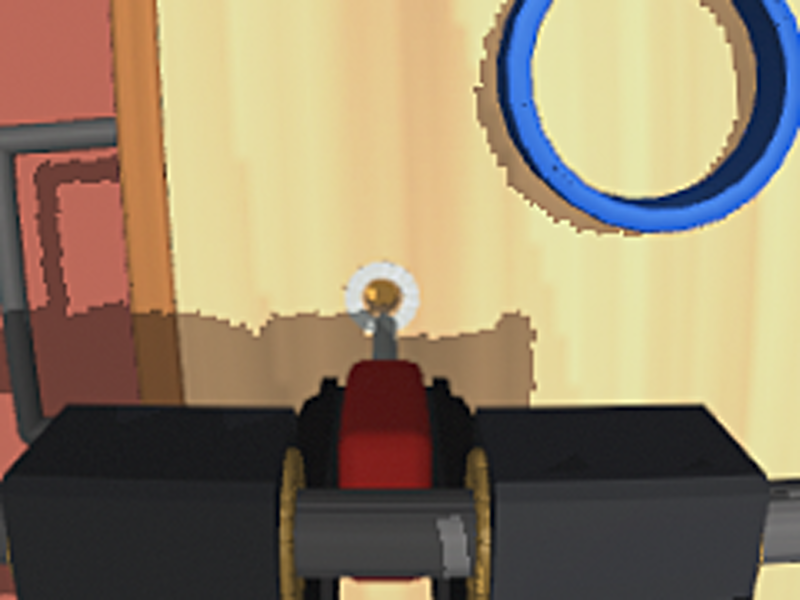

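The wrist view, tool 24 mm above the panel, shows the hole at crop (381,297) and the shaft nose at about (385,318). I'll compute the relative offset from this.

Run:
```python
from h import *
c=dict(np.load('/tmp/w2.npz'));im=c['color'].astype(int)
f=lambda x,y:(140+x*.3,100+y*.3)
h=f(382,297)
print('hole',atz(c,*map(np.array,h),140.))
for q in [(385,312),(385,318),(385,324)]: print('tip at z164',q,atz(c,*map(np.array,f(*q)),164.3+1))
# shaft axis edges: compare where the shaft at grip bottom (z=164+76=240)
print('grip bottom',atz(c,*map(np.array,f(386,360)),240.))
g=im[180:212,244:266]; print(g[...,0]);print(g[...,2])
t=dict(np.load('/tmp/top2.npz'));
```

```text
hole [697.57790043  11.91310684 140.        ]
tip at z164 (385, 312) [698.71350518  13.54471289 165.3       ]
tip at z164 (385, 318) [698.43522285  11.942301   165.3       ]
tip at z164 (385, 324) [698.15609425  10.3349605  165.3       ]
grip bottom [700.39995647  22.57765613 240.        ]
[[231 232 233 212 193 218 214 215 215 214 216 222 221 215 215 220 225 223
  226 230 227 229]
 [231 232 229 221 215 214 214 216 217 216 219 223 218 215 218 224 221 204
  213 229 228 229]
 [231 228 219 214 216 216 216 217 219 218 222 226 219 219 227 225 216 214
  219 224 227 230]
 [228 217 213 214 215 219 220 212 204 195 202 207 207 220 228 223 214 217
  218 219 226 231]
 [221 211 217 213 214 218 211 183 159 150 149 152 163 175 199 220 218 220
  218 215 224 230]
 [218 217 217 217 217 209 183 143 130 137 139 139 136 145 172 198 215 217
  213 212 217 227]
 [199 214 214 219 218 213 202 182 165 136 141 141 140 137 152 157 188 224
  219 218 219 227]
 [208 214 213 215 212 211 232 247 220 132 139 142 140 139 145 146 176 221
  225 223 219 224]
 [215 214 214 216 217 181 204 249 219 131 138 141 141 141 127 148
[... 4444 characters left out ...]
6  74  72  69  67  78  88  87
   86  83  83  82]
 [ 90  90  90  89  89  89  91  86  78  77  76  74  72  69  66  79  89  87
   86  83  82  82]
 [ 91  90  91  90  91  92  93  89  81  81  78  77  74  71  71  82  93  90
   87  85  83  82]
 [ 91  91  94  90  81  82  82  77  70  71  71  69  65  63  63  74  82  78
   79  86  88  85]
 [ 93  89  82  68  35  26  27  24  24  24  23  25  24  24  23  25  26  24
   42  67  74  80]
 [ 92  75  32  12  13  14  13  17  19  15  16  16  16  15  15  15  14  15
   13  12  15  55]
 [ 85  50  12  18  20  20  18  17  21  19  17  16  17  19  19  19  16  18
   20  15  10  30]
 [ 73  20  15  18  18  21  20  17  15  21  18  20  17  20  19  20  19  19
   19  18  17  18]]
```

```bash
python3 -m inch '[[0,0,0,-0.5,1,-6,-1],[0,0,0,0,0,-7,-1],[0,0,0,0,0,-6,-1],[0,0,0,0,0,0,-1],[0,0,0,0,0,0,-1]]'
python3 - <<'E'
from h import *
s=state();print(s['eef_pos'],s['ft_force'])
c=viewer.read_camera('wrist');np.savez('/tmp/w3.npz',**{k:np.array(v) for k,v in c.items()})
a=cv2.resize(c['color'][165:225,225:285],(400,400),interpolation=cv2.INTER_CUBIC)
d=viewer.read_camera('side');np.savez('/tmp/s3.npz',**{k:np.array(v) for k,v in d.items()})
# where hole projects in side cam
p=(np.array([697,12,140.])-d['position'])@rot(d['orientation']);u=p[0]/p[2]*d['fx']+d['cx'];v=p[1]/p[2]*d['fy']+d['cy'];print(u,v)
u,v=int(u),int(v)
b=cv2.resize(d['color'][v-40:v+20,u-30:u+30],(400,400),interpolation=cv2.INTER_CUBIC)
save(np.hstack([a,b]),'w3.png')
E
```

```text
t: 8.05
eef_pos: [696.9, 13.2, 227.4]
tcp_rot: [3.142, 0.0, -0.17]
ft_force: [0.1, 0.8, -0.1]
opening: 0.149
[696.91740162  13.18195273 227.38440053] [ 0.11362859  0.84609402 -0.1463639 ]
291.6783267191319 153.1740693772125
```

View pics/w3.png

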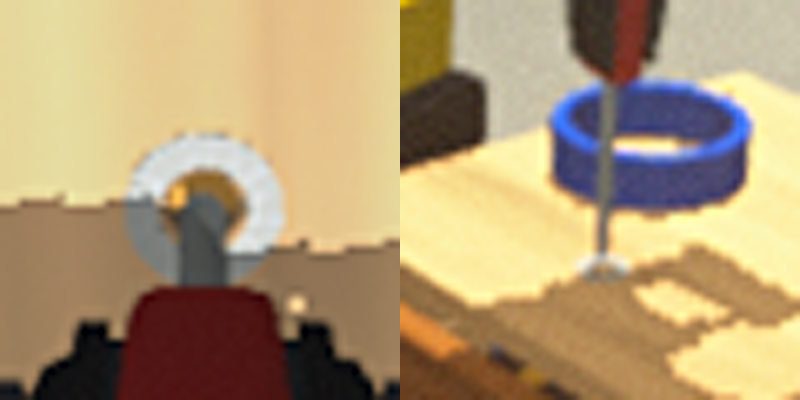

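Left: the nose is central in the rosette (shaft at 203, hole at 204, nose slightly towards the top of the picture). Right (side camera): the tip at (603,258) is right above the ring at (604,268). I'll shift 0.5 mm in −y and enter gently.

```bash
python3 -m inch '[[0,0,0,0,-0.5,-2,-1],[0,0,0,0,0,-1.5,-1],[0,0,0,0,0,-1.5,-1],[0,0,0,0,0,-1,-1]]'
python3 -m inch '[[0,0,0,0,0,-1,-1],[0,0,0,0,0,-1,-1],[0,0,0,0,0,-1,-1],[0,0,0,0,0,-1,-1]]'
```

```text
t: 8.55
eef_pos: [696.9, 12.7, 221.5]
tcp_rot: [3.142, 0.0, -0.17]
ft_force: [-0.1, -0.5, -0.3]
opening: 0.143
t: 8.95
eef_pos: [696.9, 12.6, 217.6]
tcp_rot: [-3.142, -0.0, -0.17]
ft_force: [-0.6, -0.5, -0.3]
opening: 0.142
```

The tip is about 5 mm inside with no force. I'll continue to just above the earliest possible catch depth.

```bash
python3 -m inch '[[0,0,0,0,0,-2,-1],[0,0,0,0,0,-2,-1],[0,0,0,0,0,-2,-1],[0,0,0,0,0,-2,-1]]'
python3 -m inch '[[0,0,0,0,0,-2,-1],[0,0,0,0,0,-2,-1],[0,0,0,0,0,-2,-1],[0,0,0,0,0,-2,-1]]'
python3 -m inch '[[0,0,0,0,0,-1,-1],[0,0,0,0,0,-1,-1],[0,0,0,0,0,-1,-1],[0,0,0,0,0,0,-1]]'
```

```text
t: 9.35
eef_pos: [696.9, 12.6, 209.4]
tcp_rot: [3.142, 0.0, -0.17]
ft_force: [0.0, -1.0, 0.4]
opening: 0.142
t: 9.75
eef_pos: [696.9, 12.6, 201.5]
tcp_rot: [-3.142, -0.0, -0.17]
ft_force: [0.3, 0.2, -1.0]
opening: 0.145
t: 10.15
eef_pos: [696.9, 12.6, 198.6]
tcp_rot: [3.142, 0.0, -0.17]
ft_force: [0.7, 0.8, -0.0]
opening: 0.144
```

```bash
for i in 1; do :; done
python3 -m inch '[[0,0,0,0,0,-1,-1],[0,0,0,0,0,-1,-1],[0,0,0,0,0,-1,-1]]'
python3 -m inch '[[0,0,0,0,0,-1,-1],[0,0,0,0,0,-1,-1],[0,0,0,0,0,-1,-1]]'
python3 -m inch '[[0,0,0,0,0,-1,-1],[0,0,0,0,0,-1,-1]]'
```

```text
t: 10.45
eef_pos: [696.9, 12.6, 195.6]
tcp_rot: [3.142, -0.0, -0.17]
ft_force: [0.7, -0.4, 0.5]
opening: 0.142
t: 10.75
eef_pos: [696.9, 12.6, 192.5]
tcp_rot: [3.142, -0.0, -0.17]
ft_force: [0.0, -0.2, 0.2]
opening: 0.143
t: 10.95
eef_pos: [696.9, 12.6, 190.6]
tcp_rot: [3.142, -0.0, -0.17]
ft_force: [0.1, 0.1, -0.2]
opening: 0.145
```

```bash
python3 -m inch '[[0,0,0,0,0,-1,-1],[0,0,0,0,0,-1,-1]]'
```

```text
t: 11.15
eef_pos: [696.9, 12.6, 188.6]
tcp_rot: [-3.142, -0.0, -0.17]
ft_force: [-0.6, 0.7, -0.7]
opening: 0.147
```

```bash
python3 -m inch '[[0,0,0,0,0,-1,-1],[0,0,0,0,0,-1,-1]]'; python3 -m inch '[[0,0,0,0,0,-1,-1]]'
```

```text
t: 11.35
eef_pos: [696.9, 12.6, 186.6]
tcp_rot: [3.142, -0.0, -0.17]
ft_force: [-0.7, 0.3, 0.1]
opening: 0.147
t: 11.45
eef_pos: [696.9, 12.6, 185.6]
tcp_rot: [3.142, -0.0, -0.17]
ft_force: [-0.4, -0.8, 0.4]
opening: 0.146
```

```bash
python3 -m inch '[[0,0,0,0,0,-1,-1],[0,0,0,0,0,-1,-1]]'; python3 -m inch '[[0,0,0,0,0,-1,-1]]'
```

```text
t: 11.65
eef_pos: [697.0, 12.6, 183.8]
tcp_rot: [3.142, -0.0, -0.17]
ft_force: [-0.2, 0.3, 4.1]
opening: 0.148
t: 11.75
eef_pos: [697.1, 12.6, 183.3]
tcp_rot: [-3.142, -0.001, -0.17]
ft_force: [-2.5, 0.5, 6.7]
opening: 0.142
```

```bash
python3 -m inch '[[0,0,0,0,0,-1,-1],[0,0,0,0,0,0,-1]]'
```

```text
t: 11.95
eef_pos: [697.3, 12.6, 182.6]
tcp_rot: [-3.141, -0.002, -0.17]
ft_force: [-0.9, 0.6, 5.7]
opening: 0.147
```

Contact at about 44–45 mm depth, 4–6 N. I'll press 1 mm at a time, checking the drawer with the top camera.

```bash
cat > chk.py <<'E'
from h import *
c=viewer.read_camera('top');W=cloud(c);a=(c['color'].astype(int).sum(-1)<300)&(W[...,2]>80)&(W[...,2]<130)&(abs(W[...,1]-20)<100)&(W[...,0]>450)&(W[...,0]<640)
print('handle min x',np.percentile(W[a][:,0],2).round(1),state()['ft_force'].round(1))
E
python3 chk.py; python3 -m inch '[[0,0,0,0,0,-1,-1],[0,0,0,0,0,0,-1]]'; python3 chk.py
```

```text
t: 12.2
eef_pos: [697.4, 12.6, 181.8]
tcp_rot: [-3.141, -0.002, -0.17]
ft_force: [-0.2, -0.3, 6.8]
opening: 0.144Traceback (most recent call last):
  File "chk.py", line 3, in <module>
    print('handle min x',np.percentile(W[a][:,0],2).round(1),state()['ft_force'].round(1))
                         ~~~~~~~~~~~~~^^^^^^^^^^^^^
    return _quantile_unchecked(
        a, q, axis, out, overwrite_input, method, keepdims, weights)
    return _ureduce(a,
                    func=_quantile_ureduce_func,
    ...<5 lines>...
                    overwrite_input=overwrite_input,
                    method=method)
    r = func(a, **kwargs)
    result = _quantile(arr,
                       quantiles=q,
    ...<2 lines>...
                       out=out,
                       weights=wgt)
    slices_having_nans = np.isnan(arr[-1, ...])
                                  ~~~^^^^^^^^^
IndexError: index -1 is out of bounds for axis 0 with size 0
Traceback (most recent call last):
  File "chk.py", line 3, in <module>
    print('handle min x',np.percentile(W[a][:,0],2).round(1),state()['ft_force'].round(1))
                         ~~~~~~~~~~~~~^^^^^^^^^^^^^
IndexError: index -1 is out of bounds for axis 0 with size 0
```

```bash
python3 -m inch '[[0,0,0,0,0,-1,-1],[0,0,0,0,0,0,-1]]'; python3 chk.py
```

```text
t: 12.45
eef_pos: [697.5, 12.6, 180.9]
tcp_rot: [-3.141, -0.002, -0.17]
ft_force: [-1.5, 0.1, 6.8]
opening: 0.146Traceback (most recent call last):
  File "chk.py", line 3, in <module>
    print('handle min x',np.percentile(W[a][:,0],2).round(1),state()['ft_force'].round(1))
                         ~~~~~~~~~~~~~^^^^^^^^^^^^^
    return _quantile_unchecked(
        a, q, axis, out, overwrite_input, method, keepdims, weights)
    return _ureduce(a,
                    func=_quantile_ureduce_func,
    ...<5 lines>...
                    overwrite_input=overwrite_input,
                    method=method)
    r = func(a, **kwargs)
    result = _quantile(arr,
                       quantiles=q,
    ...<2 lines>...
                       out=out,
                       weights=wgt)
    slices_having_nans = np.isnan(arr[-1, ...])
                                  ~~~^^^^^^^^^
IndexError: index -1 is out of bounds for axis 0 with size 0
```

The top camera is blocked by the arm; switching to the side camera, compared with the s3 picture.

```bash
cat > chk.py <<'E'
from h import *
a=np.load('/tmp/s3.npz')['color'].astype(int);c=viewer.read_camera('side');b=c['color'].astype(int)
d=abs(a-b)[160:222,225:300]; r=regions_of('drawer_handle','side')
print('diff',d.mean().round(2),(d.max(-1)>60).sum(),[ (round(q['score'],2),(np.array(q['box'])*[512,384,512,384]).round()) for q in r[:1]],state()['ft_force'].round(1))
E
python3 chk.py;  python3 -m inch '[[0,0,0,0,0,-1,-1],[0,0,0,0,0,0,-1]]'; python3 chk.py
```

```text
diff 4.22 26 [(0.81, array([242., 148., 298., 223.]))] [0.1 0.8 7.6]
t: 12.8
eef_pos: [697.6, 12.5, 180.0]
tcp_rot: [-3.141, -0.003, -0.17]
ft_force: [-0.7, 0.2, 7.8]
opening: 0.149
diff 4.25 28 [(0.97, array([242., 146., 298., 223.]))] [0.7 0.2 8.2]
```

```bash
python3 -m inch '[[0,0,0,0,0,-0.7,-1],[0,0,0,0,0,0,-1]]'; python3 chk.py
```

```text
t: 13.1
eef_pos: [697.7, 12.5, 179.4]
tcp_rot: [-3.141, -0.003, -0.17]
ft_force: [-0.6, 0.2, 8.2]
opening: 0.148
diff 4.36 28 [(0.58, array([241., 149., 300., 223.]))] [0.4 0.9 8. ]
```

```bash
python3 -m inch '[[0,0,0,0,0,-0.7,-1],[0,0,0,0,0,0,-1]]'; python3 chk.py
```

```text
t: 13.4
eef_pos: [697.7, 12.5, 178.8]
tcp_rot: [-3.141, -0.003, -0.17]
ft_force: [-0.6, 0.1, 8.2]
opening: 0.147
diff 4.52 27 [(0.59, array([243., 148., 297., 223.]))] [0.4 0.4 8. ]
```

```bash
python3 -m inch '[[0,0,0,0,0,-0.6,-1],[0,0,0,0,0,0,-1]]'; python3 chk.py
```

```text
t: 13.7
eef_pos: [697.8, 12.5, 178.1]
tcp_rot: [-3.141, -0.003, -0.17]
ft_force: [0.7, -0.0, 7.0]
opening: 0.144
diff 13.77 518 [(0.61, array([237., 149., 297., 225.]))] [1.  0.  6.5]
```

The diff jumped to 518 pixels: the drawer has sprung out at about 8 N. I'll withdraw straight up.

```bash
python3 -m inch '[[0,0,0,0,0,2,-1],[0,0,0,0,0,3,-1],[0,0,0,0,0,5,-1],[0,0,0,0,0,5,-1],[0,0,0,0,0,10,-1],[0,0,0,0,0,10,-1],[0,0,0,0,0,10,-1],[0,0,0,0,0,10,-1],[0,0,0,0,0,15,-1],[0,0,0,0,0,20,-1]]'; python3 -m inch '[[0,0,0,0,0,8,-1],[0,0,0,0,0,0,-1],[0,0,0,0,0,0,-1]]'
python3 - <<'E'
from h import *
s=state();print(s['eef_pos'],np.degrees(s['tcp_rot']),s['opening'])
c=viewer.read_camera('wrist');d=viewer.read_camera('side')
p=(np.array([697,12,185.])-d['position'])@rot(d['orientation']);u=int(p[0]/p[2]*d['fx']+d['cx']);v=int(p[1]/p[2]*d['fy']+d['cy'])
a=cv2.resize(c['color'][100:280,110:400],(800,496),interpolation=cv2.INTER_CUBIC)[:300]
a=cv2.resize(c['color'][140:240,190:320],(400,308),interpolation=cv2.INTER_CUBIC)
b=cv2.resize(d['color'][v-65:v+85,u-80:u+60],(400,428),interpolation=cv2.INTER_CUBIC)
C=np.zeros((428,800,3),np.uint8);C[:308,:400]=a;C[:,400:]=b;save(C,'w4.png')
E
```

```text
t: 14.8
eef_pos: [696.6, 12.6, 267.2]
tcp_rot: [3.141, 0.001, -0.17]
ft_force: [1.0, -0.3, 0.0]
opening: 0.146
t: 15.1
eef_pos: [696.7, 12.7, 274.1]
tcp_rot: [3.142, 0.001, -0.17]
ft_force: [0.9, -0.4, -0.2]
opening: 0.144
[696.67660319  12.6517028  274.05549544] [ 1.79994781e+02  3.69236837e-02 -9.74096829e+00] 0.14381096779965694
```

View pics/w4.png

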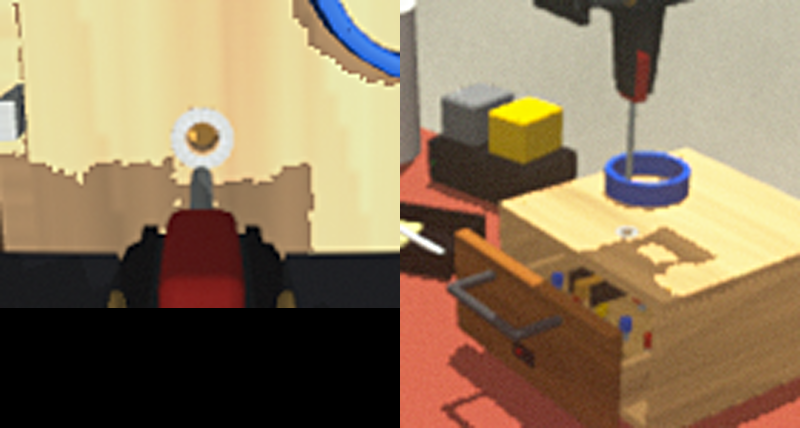

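The drawer is out by several cm (right picture: drawer contents visible, bar at about (500,305)), and the pin is still upright in the grip. I'm returning it to the block.

```bash
python3 -m inch '[[0,0,0,-16,-33,0,-1],[0,0,0,-19,-39,0,-1],[0,0,0,-19,-39,0,-1],[0,0,0,-19,-39,0,-1],[0,0,0,-19,-39,0,-1],[0,0,0,-19,-39,0,-1],[0,0,0,-19,-39,0,-1],[0,0,0,-19,-39,0,-1],[0,0,0,-19,-39,0,-1],[0,0,0,-17,-36.5,0,-1]]'
python3 -m inch '[[0,0,0,0,0,-40,-1],[0,0,0,0,0,-40,-1],[0,0,0,0,0,-14,-1],[0,0,0,0,0,0,-1],[0,0,0,0,0,0,-1]]'
python3 - <<'E'
from h import *
s=state();print(s['eef_pos'],np.degrees(s['tcp_rot']),s['ft_force'])
c=viewer.read_camera('wrist');d=viewer.read_camera('side')
np.savez('/tmp/w5.npz',**{k:np.array(v) for k,v in c.items()})
p=(np.array([511,-368,100.])-d['position'])@rot(d['orientation']);u=int(p[0]/p[2]*d['fx']+d['cx']);v=int(p[1]/p[2]*d['fy']+d['cy'])
a=cv2.resize(c['color'][165:225,225:285],(400,400),interpolation=cv2.INTER_CUBIC)
b=cv2.resize(d['color'][v-50:v+50,u-50:u+50],(400,400),interpolation=cv2.INTER_CUBIC)
save(np.hstack([a,b]),'w5.png')
E
```

```text
t: 16.2
eef_pos: [510.7, -370.4, 274.0]
tcp_rot: [-3.141, 0.001, -0.17]
ft_force: [0.7, -0.0, 0.1]
opening: 0.144
t: 16.7
eef_pos: [512.6, -369.0, 181.9]
tcp_rot: [3.141, -0.001, -0.17]
ft_force: [-0.6, 0.7, 0.6]
opening: 0.147
[ 512.60794855 -369.04563582  181.85380704] [ 1.79961657e+02 -6.37884217e-02 -9.71224388e+00] [-0.62587594  0.7092957   0.58702464]
```

View pics/w5.png

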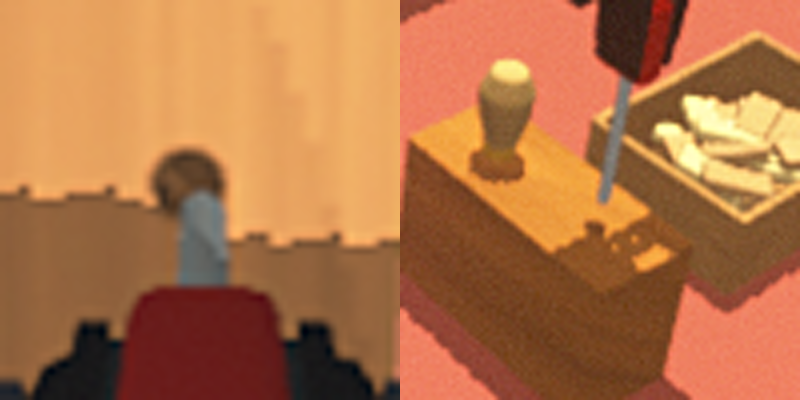

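The hole shows at (189,187) with the shaft centre line at 203, so the tool is about 1.5 mm too far in +x. That agrees with the measured 512.6 against 511.3. I'll correct and enter slowly.

```bash
python3 -m inch '[[0,0,0,-1.5,0,0,-1],[0,0,0,0,0,-4,-1],[0,0,0,0,0,-4,-1],[0,0,0,0,0,-1,-1],[0,0,0,0,0,0,-1]]'
python3 -m inch '[[0,0,0,0,0,-1,-1],[0,0,0,0,0,-1,-1],[0,0,0,0,0,-1,-1],[0,0,0,0,0,-1,-1]]'
```

```text
t: 17.3
eef_pos: [510.4, -368.8, 171.4]
tcp_rot: [-3.141, 0.0, -0.17]
ft_force: [0.3, -0.7, -0.6]
opening: 0.145
t: 17.7
eef_pos: [510.4, -368.9, 167.6]
tcp_rot: [3.142, -0.0, -0.17]
ft_force: [-0.6, 0.4, -1.0]
opening: 0.142
```

```bash
python3 -m inch '[[0,0,0,0,0,-1,-1],[0,0,0,0,0,-1,-1],[0,0,0,0,0,-1,-1],[0,0,0,0,0,-1,-1]]'
```

```text
t: 18.1
eef_pos: [510.4, -368.9, 163.6]
tcp_rot: [3.142, -0.0, -0.17]
ft_force: [0.3, 0.1, -1.3]
opening: 0.149
```

Entered freely. I'll recentre by +0.7 in x and go down.

```bash
python3 -m inch '[[0,0,0,0.7,0,-2,-1],[0,0,0,0,0,-3,-1],[0,0,0,0,0,-3,-1],[0,0,0,0,0,-3,-1]]'
python3 -m inch '[[0,0,0,0,0,-4,-1],[0,0,0,0,0,-4,-1],[0,0,0,0,0,-4,-1],[0,0,0,0,0,-4,-1]]'
```

```text
t: 18.5
eef_pos: [511.1, -368.8, 152.3]
tcp_rot: [-3.141, 0.0, -0.17]
ft_force: [0.5, -0.1, -0.7]
opening: 0.147
t: 18.9
eef_pos: [511.1, -368.9, 136.3]
tcp_rot: [-3.142, -0.0, -0.17]
ft_force: [0.8, 1.1, -1.4]
opening: 0.147
```

```bash
python3 -m inch '[[0,0,0,0,0,-5,-1],[0,0,0,0,0,-5,-1],[0,0,0,0,0,-4,-1],[0,0,0,0,0,-4,-1]]'
python3 -m inch '[[0,0,0,0,0,-5,-1],[0,0,0,0,0,-5,-1],[0,0,0,0,0,-2,-1],[0,0,0,0,0,0,-1]]'
```

```text
t: 19.3
eef_pos: [511.1, -368.8, 118.2]
tcp_rot: [-3.142, 0.0, -0.17]
ft_force: [0.3, 0.2, -0.9]
opening: 0.15
t: 19.7
eef_pos: [511.0, -368.8, 106.3]
tcp_rot: [-3.141, 0.0, -0.17]
ft_force: [1.2, 1.2, -0.2]
opening: 0.145
```

```bash
python3 -m inch '[[0,0,0,0,0,-4,-1],[0,0,0,0,0,-4,-1],[0,0,0,0,0,-3,-1],[0,0,0,0,0,-1,-1]]'
python3 -m inch '[[0,0,0,0,0,-0.6,-1],[0,0,0,0,0,-0.6,-1],[0,0,0,0,0,0,-1]]'
```

```text
t: 20.1
eef_pos: [511.0, -368.8, 94.2]
tcp_rot: [-3.141, 0.0, -0.17]
ft_force: [-0.2, 0.1, 0.2]
opening: 0.145
t: 20.4
eef_pos: [511.1, -368.9, 93.5]
tcp_rot: [3.142, -0.0, -0.17]
ft_force: [-0.8, -0.3, -0.5]
opening: 0.148
```

```bash
python3 -m inch '[[0,0,0,0,0,-0.5,-1],[0,0,0,0,0,0,-1]]'
```

```text
t: 20.6
eef_pos: [511.2, -368.9, 93.0]
tcp_rot: [3.141, -0.0, -0.17]
ft_force: [0.0, -0.2, -1.1]
opening: 0.144
```

```bash
python3 -m inch '[[0,0,0,0,0,-0.5,-1],[0,0,0,0,0,0,-1]]';python3 -m inch '[[0,0,0,0,0,-0.5,-1],[0,0,0,0,0,0,-1]]'
```

```text
t: 20.8
eef_pos: [511.2, -368.9, 93.0]
tcp_rot: [3.141, -0.0, -0.17]
ft_force: [-0.9, 0.4, 5.5]
opening: 0.149
t: 21.0
eef_pos: [511.2, -368.9, 93.0]
tcp_rot: [3.141, -0.001, -0.17]
ft_force: [-2.7, 1.8, 10.4]
opening: 0.145
```

Seated: contact at exactly the height where it was picked up. I'll relieve the press, release slowly and withdraw.

```bash
python3 -m inch '[[0,0,0,0,0,0.8,-1],[0,0,0,0,0,0,-0.6],[0,0,0,0,0,0,-0.5],[0,0,0,0,0,0,-0.4],[0,0,0,0,0,0,-0.2],[0,0,0,0,0,0,0],[0,0,0,0,0,0,0]]'
python3 -m inch '[[0,0,0,0,0,5,0],[0,0,0,0,0,10,0],[0,0,0,0,0,20,0],[0,0,0,0,0,30,0],[0,0,0,0,0,40,0],[0,0,0,0,0,40,0],[0,0,0,0,0,20,0],[0,0,0,0,0,0,0]]'
python3 - <<'E'
from h import *
s=state();print(s['eef_pos'],s['t'])
c=viewer.read_camera('wrist');d=viewer.read_camera('side')
p=(np.array([511,-368,100.])-d['position'])@rot(d['orientation']);u=int(p[0]/p[2]*d['fx']+d['cx']);v=int(p[1]/p[2]*d['fy']+d['cy'])
a=cv2.resize(c['color'][80:240,176:336],(400,400),interpolation=cv2.INTER_CUBIC)
b=cv2.resize(d['color'][v-50:v+50,u-50:u+50],(400,400),interpolation=cv2.INTER_CUBIC)
save(np.hstack([a,b]),'w6.png')
d=viewer.read_camera('top');W=cloud(d);np.savez('/tmp/top6.npz',W=W,color=d['color'],position=d['position'])
x,y,z=W[...,0],W[...,1],W[...,2]
a=(x>450)&(x<640)&(abs(y-15)<110)&(z>88)&(z<125)
dark=a&(d['color'].max(-1)<130)
r=cv2.minAreaRect(W[dark][:,:2].astype(np.float32));print(dark.sum(),r)
P=W[dark];m=P[:,0]<np.percentile(P[:,0],2)+20;print(P[m].mean(0),cv2.minAreaRect(P[m][:,:2].astype(np.float32)))
for q in regions_of('drawer_handle','top')[:2]: print(q['score'],np.array(q['box'])*[512,384,512,384],np.percentile(W[q['pixels']],[2,50,98],axis=0).round(0))
save(cv2.resize(d['color'][100:260,170:320],(600,600),interpolation=cv2.INTER_CUBIC),'t6.png')
E
```

```text
t: 21.7
eef_pos: [511.1, -368.9, 92.7]
tcp_rot: [3.142, -0.0, -0.17]
ft_force: [0.7, -0.3, 0.3]
opening: 0.479
t: 22.5
eef_pos: [511.8, -369.4, 262.0]
tcp_rot: [3.138, -0.006, -0.17]
ft_force: [0.5, -0.0, -0.7]
opening: 0.499
[ 511.82534096 -369.38778453  262.04118798] 22.5
599 ((571.0848388671875, 8.848426818847656), (90.08162689208984, 220.18222045898438), 8.718725204467773)
[540.75474348  27.89715068 112.94985956] ((540.2478637695312, 31.090181350708008), (109.00601959228516, 22.1365966796875), 89.87596130371094)
0.81 [192.8192 142.8864 290.9184 196.992 ] [[537. -80.  30.]
 [600.  25.  74.]
 [665. 133. 128.]]
0.24 [400.4864 202.2912 419.4816 211.5072] [[ 504. -377.   97.]
 [ 511. -363.  126.]
 [ 518. -354.  132.]]
```

```bash
python3 -c "
import cv2,numpy as np
a=cv2.imread('pics/w6.png');b=cv2.imread('pics/t6.png')
C=np.zeros((600,800,3),np.uint8);C[:200,:400]=cv2.resize(a,(400,200));C[:400,400:]=cv2.resize(b,(400,400));cv2.imwrite('pics/m6.png',C[:400])"
```

```text
(no output)
```

View pics/m6.png

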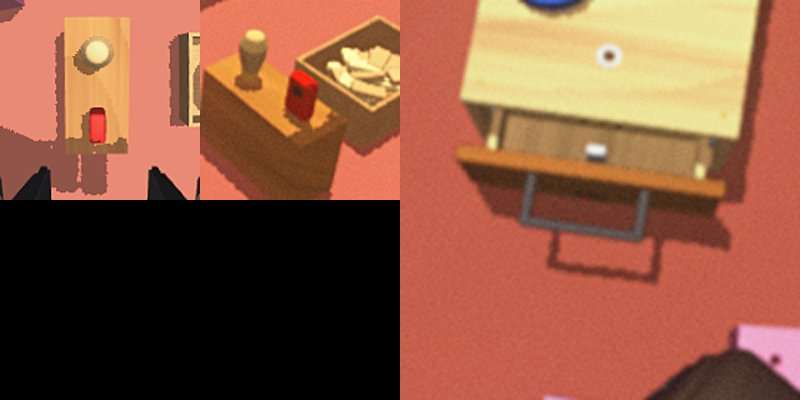

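The pin stands upright in its hole (left crops), and the awl is untouched. The drawer is partly out, with the bar between (524,224) and (642,238) in the right crop. I'll measure the bar.

Run:
```python
from h import *
z=np.load('/tmp/top6.npz');W=z['W'];c=z['color'].astype(int)
ex=np.array([.991,-.133]);ey=np.array([.133,.991]);c0=np.array([756.5,5.3])
loc=np.stack([(W[...,:2]-c0)@ex,(W[...,:2]-c0)@ey],-1)
for u in range(221,258,4):
    v=np.arange(183,203);k=v[np.argmin(c[183:203,u].sum(-1))]
    print(u,k,c[k,u].sum(),W[k,u].round(0),loc[k,u].round(1))
```

```text
221 183 198 [579.  81.   2.] [-186.2   50.9]
225 184 206 [576.  70.   4.] [-187.6   39.9]
229 184 201 [577.  60.   0.] [-185.4   29.9]
233 187 200 [569.  49.  -2.] [-191.2   18.5]
237 188 208 [566.  38.   2.] [-192.9    7.5]
241 188 199 [567.  28.  -0.] [-190.9   -2.7]
245 189 202 [565.  18.  -1.] [-191.9  -13.4]
249 189 204 [564.   7.   2.] [-190.8  -23.8]
253 191 201 [559.  -3.   2.] [-194.4  -34.8]
257 187 201 [570. -14.   0.] [-182.1  -43.5]
```

Run:
```python
from h import *
z=np.load('/tmp/top6.npz');W=z['W'];c=z['color'].astype(int)
ex=np.array([.991,-.133]);ey=np.array([.133,.991]);c0=np.array([756.5,5.3])
loc=np.stack([(W[...,:2]-c0)@ex,(W[...,:2]-c0)@ey],-1)
m=(W[...,2]>95)&(W[...,2]<122)&(loc[...,0]<-190)&(loc[...,0]>-260)&(abs(loc[...,1])<80)
for u in range(210,268,4):
    k=np.where(m[:,u])[0]; k=k[k>180]
    if len(k): print(u,k,W[k,u][:,2].round(0),loc[k,u].round(0).tolist())
bar=m&(loc[...,0]<-210)
print(np.median(loc[bar],0),loc[bar].min(0),loc[bar].max(0),np.median(W[bar],0))
```

```text
218 [181 182 183 184 185 186 187 188 189 190] [115. 114. 113. 112. 110. 109. 112. 114. 112. 109.] [[-203.0, 47.0], [-205.0, 47.0], [-207.0, 46.0], [-209.0, 46.0], [-211.0, 46.0], [-213.0, 46.0], [-216.0, 45.0], [-218.0, 44.0], [-221.0, 44.0], [-222.0, 44.0]]
222 [187 188 189 190] [110. 115. 113. 111.] [[-214.0, 36.0], [-217.0, 35.0], [-219.0, 35.0], [-221.0, 35.0]]
226 [187 188 189 190 191] [111. 113. 111. 115. 112.] [[-213.0, 27.0], [-216.0, 26.0], [-218.0, 26.0], [-220.0, 25.0], [-222.0, 25.0]]
230 [188 189 190 191] [113. 114. 117. 112.] [[-214.0, 17.0], [-217.0, 17.0], [-219.0, 16.0], [-221.0, 16.0]]
234 [189 190 191 192] [113. 114. 114. 111.] [[-215.0, 8.0], [-217.0, 7.0], [-220.0, 7.0], [-222.0, 6.0]]
238 [189 190 191 192 193] [112. 115. 115. 114. 109.] [[-213.0, -2.0], [-216.0, -2.0], [-219.0, -2.0], [-221.0, -3.0], [-222.0, -3.0]]
242 [190 191 192 193] [112. 116. 111. 111.] [[-214.0, -11.0], [-217.0, -12.0], [-219.0, -12.0], [-221.0, -12.0]]
246 [190 191 192 193 194] [109. 111. 114. 112. 114.] [[-212.0, -20.0], [-215.0, -21.0], [-218.0, -21.0], [-220.0, -21.0], [-222.0, -22.0]]
250 [191 192 193 194] [112. 115. 115. 114.] [[-214.0, -30.0], [-217.0, -30.0], [-219.0, -31.0], [-221.0, -31.0]]
254 [192 193 195] [114. 117. 111.] [[-215.0, -39.0], [-218.0, -40.0], [-222.0, -40.0]]
258 [185 186 187 188 189 190 191 192 193 194 195 196] [109. 110. 114. 114. 114. 113. 113. 114. 115. 111. 113. 113.] [[-196.0, -46.0], [-199.0, -46.0], [-202.0, -47.0], [-204.0, -47.0], [-207.0, -47.0], [-209.0, -48.0], [-211.0, -48.0], [-214.0, -48.0], [-216.0, -49.0], [-218.0, -49.0], [-220.0, -49.0], [-223.0, -50.0]]
262 [183 184 185 186 187] [114. 111. 110. 109. 108.] [[-191.0, -54.0], [-193.0, -55.0], [-195.0, -55.0], [-197.0, -55.0], [-200.0, -56.0]]
[-217.78685756   -1.59026786] [-222.75340529  -55.55821632] [-210.0967847    52.77910677] [540.29615787  32.12285941 113.15475217]
```

```bash
python3 -m inch '[[0,0,0.5,2.5,40,-3,0],[0,0,0.5,3,45,-5,0],[0,0,0.5,3,45,-5,0],[0,0,0.5,3,45,-5,0],[0,0,0,3,45,-5,0],[0,0,0,3,45,-5,0],[0,0,0,3,45,-5,0],[0,0,0,3,45,-5,0],[0,0,0,3,40,-5,0],[0,0,0,1.5,6,-5,0]]'
python3 -m inch '[[0,0,0,0,0,-20,0],[0,0,0,0,0,0,0],[0,0,0,0,0,0,0]]'
```

```text
t: 23.7
eef_pos: [538.5, 35.6, 208.5]
tcp_rot: [-3.141, 0.002, -0.132]
ft_force: [0.7, -0.5, 0.3]
opening: 0.5
t: 24.0
eef_pos: [538.9, 31.6, 189.3]
tcp_rot: [3.141, 0.002, -0.136]
ft_force: [0.6, -0.7, -0.1]
opening: 0.498
```

```bash
python3 -m inch '[[0,0,0,1,0,-25,0],[0,0,0,0,0,-25,0],[0,0,0,0,0,-15,0],[0,0,0,0,0,-12,0],[0,0,0,0,0,-12,0],[0,0,0,0,0,-10,0],[0,0,0,0,0,0,0]]'
python3 -m inch '[[0,0,0,0,0,0,-0.4],[0,0,0,0,0,0,-0.6],[0,0,0,0,0,0,-0.7],[0,0,0,0,0,0,-1],[0,0,0,0,0,0,-1],[0,0,0,0,0,0,-1]]'
```

```text
t: 24.7
eef_pos: [539.8, 32.0, 89.8]
tcp_rot: [3.141, 0.001, -0.135]
ft_force: [-0.2, -0.8, 0.7]
opening: 0.501
t: 25.3
eef_pos: [540.1, 32.1, 90.9]
tcp_rot: [-3.142, -0.0, -0.135]
ft_force: [-0.6, 0.4, 0.8]
opening: 0.099
```

The bar is gripped (opening ≈ 9.5 mm). I'll pull along the cabinet's −x.

```bash
python3 -m inch '[[0,0,0,-3,0.4,0,-1],[0,0,0,-5,0.7,0,-1],[0,0,0,-5,0.7,0,-1],[0,0,0,-5,0.7,0,-1],[0,0,0,-5,0.7,0,-1],[0,0,0,-5,0.7,0,-1],[0,0,0,-5,0.7,0,-1]]'
python3 -m inch '[[0,0,0,-4,0.5,0,-1],[0,0,0,-3,0.4,0,-1],[0,0,0,-3,0.4,0,-1]]'
```

```text
t: 26.0
eef_pos: [506.8, 36.7, 90.9]
tcp_rot: [3.142, -0.0, -0.135]
ft_force: [2.2, -2.4, 3.8]
opening: 0.099
t: 26.3
eef_pos: [497.0, 38.0, 90.9]
tcp_rot: [3.142, -0.0, -0.135]
ft_force: [0.0, -1.4, 4.5]
opening: 0.095
```

```bash
python3 -m inch '[[0,0,0,-3,0.4,0,-1],[0,0,0,-3,0.4,0,-1],[0,0,0,-3,0.4,0,-1]]'; python3 -m inch '[[0,0,0,-2,0.3,0,-1],[0,0,0,-2,0.3,0,-1]]'
```

```text
t: 26.6
eef_pos: [488.1, 39.3, 90.9]
tcp_rot: [-3.142, -0.0, -0.135]
ft_force: [1.0, -1.1, 5.0]
opening: 0.095
t: 26.8
eef_pos: [484.0, 39.8, 90.9]
tcp_rot: [3.142, -0.0, -0.135]
ft_force: [1.0, -2.1, 5.3]
opening: 0.094
```

```bash
python3 -m inch '[[0,0,0,-2,0.3,0,-1],[0,0,0,-2,0.3,0,-1]]'; python3 -m inch '[[0,0,0,-1,0.13,0,-1],[0,0,0,-1,0.13,0,-1]]'
```

```text
t: 27.0
eef_pos: [480.1, 40.3, 90.9]
tcp_rot: [3.141, -0.0, -0.135]
ft_force: [0.6, -2.3, 6.6]
opening: 0.095
t: 27.2
eef_pos: [478.1, 40.6, 90.8]
tcp_rot: [3.141, -0.0, -0.135]
ft_force: [0.7, -2.0, 6.3]
opening: 0.099
```

```bash
python3 -m inch '[[0,0,0,-1,0.13,0,-1],[0,0,0,-1,0.13,0,-1]]';python3 -m inch '[[0,0,0,0,0,0,-1]]'
```

```text
t: 27.4
eef_pos: [476.1, 40.9, 90.9]
tcp_rot: [3.141, -0.0, -0.135]
ft_force: [1.2, -2.0, 6.3]
opening: 0.095
t: 27.5
eef_pos: [475.9, 40.9, 90.9]
tcp_rot: [3.141, 0.0, -0.135]
ft_force: [-0.4, -2.1, 6.4]
opening: 0.096
```

```bash
python3 -m inch '[[0,0,0,-1.5,0.2,0,-1],[0,0,0,-1.5,0.2,0,-1]]';python3 -m inch '[[0,0,0,-1,0.13,0,-1],[0,0,0,-1,0.13,0,-1]]'
```

```text
t: 27.7
eef_pos: [475.6, 41.0, 91.0]
tcp_rot: [-3.141, -0.006, -0.135]
ft_force: [16.3, -4.5, -9.7]
opening: 0.096
t: 27.9
eef_pos: [475.7, 41.0, 91.0]
tcp_rot: [-3.141, -0.01, -0.135]
ft_force: [24.8, -6.4, -15.4]
opening: 0.098
```

```bash
python3 -m inch '[[0,0,0,-1,0.13,0,-1],[0,0,0,-1,0.13,0,-1]]';python3 -m inch '[[0,0,0,-1,0.13,0,-1],[0,0,0,0,0,0,-1]]'
```

```text
t: 28.1
eef_pos: [475.7, 41.0, 91.1]
tcp_rot: [-3.141, -0.014, -0.135]
ft_force: [34.2, -8.2, -23.4]
opening: 0.095
t: 28.3
eef_pos: [475.7, 41.0, 91.1]
tcp_rot: [-3.141, -0.016, -0.135]
ft_force: [35.0, -8.5, -25.2]
opening: 0.095
```

At the stop (475.7 no longer moves, force rising). I'll relax the pull, then release.

```bash
python3 -m inch '[[0,0,0,2,-0.26,0,-1],[0,0,0,2,-0.26,0,-1],[0,0,0,0,0,0,-1]]'; python3 -m inch '[[0,0,0,1,-0.13,0,-1],[0,0,0,0,0,0,-1]]'
```

```text
t: 28.6
eef_pos: [475.7, 41.0, 91.0]
tcp_rot: [-3.141, -0.007, -0.135]
ft_force: [15.7, -4.5, -7.5]
opening: 0.095
t: 28.8
eef_pos: [475.7, 41.0, 90.9]
tcp_rot: [-3.141, -0.006, -0.135]
ft_force: [13.0, -4.8, -4.1]
opening: 0.097
```

```bash
python3 -m inch '[[0,0,0,1,-0.13,0,-1],[0,0,0,0.7,-0.1,0,-1],[0,0,0,0,0,0,-1]]'
python3 -m inch '[[0,0,0,0,0,0,-0.6],[0,0,0,0,0,0,-0.4],[0,0,0,0,0,0,-0.2],[0,0,0,0,0,0,0],[0,0,0,0,0,0,0],[0,0,0,0,0,0,0]]'
```

```text
t: 29.1
eef_pos: [475.6, 41.0, 90.9]
tcp_rot: [-3.142, -0.002, -0.135]
ft_force: [5.0, -2.8, 2.8]
opening: 0.1
t: 29.7
eef_pos: [474.7, 41.2, 90.7]
tcp_rot: [3.142, 0.0, -0.135]
ft_force: [-0.1, 0.3, -0.3]
opening: 0.487
```

```bash
python3 -m inch '[[0,0,0,0,0,10,0],[0,0,0,0,0,20,0],[0,0,0,0,0,30,0],[0,0,0,0,0,40,0],[0,0,0,0,0,40,0],[0,0,0,0,0,20,0],[0,0,0,0,0,0,0]]'
python3 -m inch '[[0,0,0,-10,45,10,0],[0,0,0,-10,45,0,0],[0,0,0,-10,45,0,0],[0,0,0,-10,45,0,0],[0,0,0,-10,45,0,0],[0,0,0,0,0,0,0],[0,0,0,0,0,0,0]]'
python3 - <<'E'
from h import *
s=state();print(s['eef_pos'],s['t'])
z=viewer.read_camera('top');W=cloud(z);d=viewer.read_camera('side')
ex=np.array([.991,-.133]);ey=np.array([.133,.991]);c0=np.array([756.5,5.3])
loc=np.stack([(W[...,:2]-c0)@ex,(W[...,:2]-c0)@ey],-1)
m=(W[...,2]>95)&(W[...,2]<122)&(abs(loc[...,1])<38)&(loc[...,0]<-255)&(loc[...,0]>-320)
print('bar local',np.median(loc[m],0),m.sum())
for k in ['glue','tape','glue_tray','tenon_box','pin_grip','awl']:
    for n,c in [('top',z),('side',d)]:
        r=regions_of(k,n)[:1]
        if r: b=np.array(r[0]['box'])*[512,384,512,384];print(k,n,round(r[0]['score'],2),b.round())
C=np.hstack([cv2.resize(z['color'],(400,300)),cv2.resize(d['color'],(400,300))]);
C=np.vstack([cv2.resize(z['color'][20:270,60:440],(456,300)), cv2.resize(d['color'][100:340,150:454],(456,300)) ])if 0 else C
save(np.vstack([cv2.resize(d['color'][90:340,110:460],(700,500))]),'end.png')
E
```

```text
t: 30.4
eef_pos: [475.6, 41.1, 254.1]
tcp_rot: [-3.141, -0.006, -0.135]
ft_force: [0.4, -0.4, -0.7]
opening: 0.504
t: 31.1
eef_pos: [424.1, 266.7, 260.0]
tcp_rot: [3.141, 0.001, -0.133]
ft_force: [0.6, 0.2, -1.1]
opening: 0.499
[424.05029478 266.65411078 260.01998741] 31.1
bar local [-282.196765      0.32925678] 144
glue top 0.65 [ 91. 196. 129. 222.]
glue side 0.75 [146. 118. 169. 186.]
tape top 0.56 [205.  68. 243. 103.]
tape side 0.64 [283. 123. 312. 145.]
glue_tray top 0.94 [ 83. 107. 157. 168.]
glue_tray side 0.81 [183. 142. 241. 168.]
tenon_box top 0.78 [366. 113. 417. 177.]
tenon_box side 0.72 [369. 228. 451. 291.]
pin_grip top 0.49 [400. 204. 420. 211.]
pin_grip side 0.86 [369. 254. 385. 280.]
awl top 0.43 [377. 197. 393. 206.]
awl side 0.67 [141. 119. 169. 184.]
```

View pics/end.png

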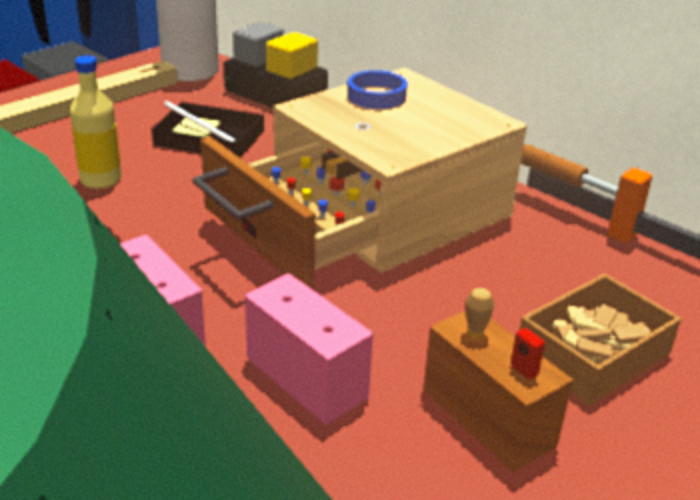

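The drawer is fully open (bar at 282 mm from the cabinet centre, against about 182 mm when shut). The pin is upright in its hole at (528,352), the awl, glue, tape, tray and box are in place, and the robot is clear.

```bash
python3 -c "
from cell import ticket; print(ticket.job_done())"
```

```text
the job is handed in; nothing more can be done
None
```

The job is done and handed in at about 31 s, inside the 72 s limit; the hand-in gives no verdict. I took the release pin from the wooden block and put it down through the cabinet hole. It met the catch about 44 mm down, and the drawer sprang out under about 8 N. I then put the pin back in its own hole, let go, and pulled the drawer to its stop.

What the last checks showed:
- **Drawer:** the handle bar moved from about 182 mm to 282 mm from the cabinet centre, which matches the 100 mm of full travel. The pull reached about 44 N at the wrist against the stop before I eased off; the limit is 120 N.
- **Pin:** it seated at the same height it was picked up from, with about 10 N of seating force. The side camera shows it upright.
- **Other things:** the glue, tape, tray and tenon box are where they were within detection noise. The awl still stands in its hole in the last picture.

Checks that failed or disagreed:
- **Drawer check while pressing:** the arm blocked the top camera, so my first check failed. I used the side camera instead.
- **Awl:** in the last side picture the network put the awl on the glue bottle. The picture and the top camera show the awl in its place.
- **Glue:** its top-camera box came out about 12 pixels narrower on one side, probably because the arm was in the way. The side view is unchanged.
- **Camera positions:** the cameras differed by 1 to 3 mm, so I corrected the position from wrist and side pictures before each insertion.

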